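# Bring the deburring-pot lid to its halfway position and hold it there

### The job

Slide the lid out of the open end of its wooden keeper and set it fully down into the aluminium deburring pot with its lugs in the keyways. Then turn it clockwise (seen from above) against the spring until its pointers stand at the single long halfway ribs on the pot's wall, short of the lock catch, which must never click. Finish while still gripping the lid there, without letting go, and leave the small rings and the eye loupe on the bench undisturbed.

Things in the scene. Friction and masses are not known exactly. Their poses are not given: they have to be found in the camera images.
- lid: Bayonet lid, 0.16 kg: steel disc 84 mm across, 6 mm thick; its underside rests on the pot's rim. Bar, lugs and edge pointers all lie along the lid's x axis; it is the same after a half turn. Origin: centre of the disc's underside; z up. Starts level in the keeper, origin 30 mm above the bench, its x axis within 0.15 rad of the keeper's. Below: plug 52 mm across, 18 mm deep, lowest 5 mm tapered to 44 mm.
- lid_grip (a point): Centre of the upright black grip bar on the lid, 23 mm above the lid's origin. The bar is 56 mm long (lid's x), 16 mm wide (lid's y), 34 mm high, from the disc's top to 40 mm above the lid's origin.
- lid_lug (a point): One of the lid's two like lugs, 28 mm along the lid's +x from its axis and 11 mm below its origin (the other on -x). Each is 10 mm wide, 6 mm thick (8 to 14 mm below the disc's underside) and reaches 34 mm from the axis. A small pointer on the disc's edge stands over each lug.
- keeper: Wooden keeper fixed to the bench, 100 mm wide (y), x from -32 to +53 mm, 43 mm high; origin on the bench under the lid's place. Rails 58 mm apart carry the disc at 30 mm height; lips over its sides (38.5 to 43 mm high, inner edges 62 mm apart) stop lifting. The +x end is closed, the -x end open: the lid is free once its centre is 60 mm to the -x side. The bar stands between the lips.
- pot: Aluminium pot fixed on a 112 mm square plate, 92 mm across, rim 60 mm high; origin on the bench on its axis, z up. A flange 6 mm thick leaves a 57 mm mouth with keyways out to 36 mm radius on +x and -x, each marked by a pair of short ribs on the wall. Lid's x along pot's x (either way round, within about 0.12 rad) goes in; then it turns clockwise only, a stop blocks the other way.
- pot_mouth (a point): Centre of the pot's rim, 60 mm above the bench; the lid's origin is here when it is fully down.
- half_mark: Two single long ribs on the outside of the pot's wall (to 59 mm from the axis) marking halfway; its x axis runs through them, 0.70 rad (40 degrees) clockwise of the pot's x axis; origin on the bench on the pot's axis. The lid's x axis has to point along it, either way round.
- follower (a joint): Hidden sprung follower in the pot, rad: 0 at rest, grows as the lid turns clockwise. The lugs meet it about 0.23 rad past the keyways and push it along, so it reads about 0.47 at halfway. It presses back with 0.08 N m at first, 0.17 N m at halfway, and throws the lid back if let go.
- catch (a joint): The sprung lock catch, m: a steel stud with a round head on the outside of the pot's wall, 105 degrees anticlockwise of the pot's +x. 0 at rest, grows outward; it clicks when a lug pushes it out, at 1.0 to 1.17 rad of lid turn from the keyways (counted as clicked beyond that).
- ferrule_1: Bystander: small black ring, 23 mm diameter, 22 mm high, loose on the bench; origin at the centre of its underside.
- ferrule_2: Bystander: small cream ring, 23 mm diameter, 22 mm high, loose on the bench; origin at the centre of its underside.
- loupe: Bystander: black eye loupe, 37 mm diameter, 22 mm high, loose on the bench; origin at the centre of its underside.

How it is judged:
By the outcome, as a careful person would: the job done as asked, in the order asked, and still so for the second after the job is handed in, while the arm keeps its last pose, push and grip.
It also fails if it takes over 51 s, if anything falls off the work surface, if the arm or the gripper's body presses on something with over 40 N, if the wrist force passes 120 N, or if a joint passes its speed limit or range.

### The arm

A 6-joint arm with a two-finger parallel gripper is mounted at the origin on a cart in front of the work surface, level with it; the furniture and walls round the work are solid. World frame = base frame: x ahead of the robot, y to its left, z up, the work surface at z = 0. Lengths are in mm, angles in rad, forces in N, time in s.
With the tool pointing down it reaches from about 350 to 975 mm from the base axis. Payload 7.1 kg.
Tool frame: the origin (TCP) lies midway between the tips of the shut fingers; the grasp point (between the pads) lies pinch_z behind it (pinch_z is the distance from the TCP to the grasp point, in mm); z points along the fingers, y is the line along which they close (so a half turn about z gives the same grasp; the last joint's range is limited). The gripper opens to 88 mm and grips with 3 to 60 N. Pads are 20 mm wide; open, the fingers measure 115 mm over their backs; the gripper's body (75 mm by 178 mm) begins 61 mm behind the grasp point.
Start: joints at [1.216, 0.423, 1.63, -0, 1.089, -0.019], TCP at [205.921, 590.086, 222.675] pointing down, gripper open.
Joint ranges: [-3, 3], [-0.9, 2.11], [0.09, 2.58], [-1.31, 4.45], [0.11, 2.69], [-2.54, 2.54]. Speed limits (rad/s): [2.39, 2.39, 3.01, 3.14, 3.14, 3.14].

### API

Orientations are given as a rotation vector (axis times angle).
In Python, from workcell import get_obs, get_image, close_job, pinch_z gives the robot as it stands.
- The arm moves only by the tool jog_arm, never from a script. Its argument "commands" is a list of rows, each a list of 3 entries, a list of its own where there are three numbers: the gripper command: -1 is shut, 1 is fully open, values between are in proportion, then the shift along the tool's x, y, z as a fraction of full scale, then the turn, a rotation vector about the tool's x, y, z as a fraction of full scale. In form: [[gripper, [tx, ty, tz], [rx, ry, rz]], ...]. A call has 1 to 10 rows; each row shifts and turns the commanded pose from where the row before left it, along the tool's axes as they then stand; what a row does not reach is not made up. Full scale, the value 1, is 0.1 m for a shift and 45 degrees for a turn. A row lasts 1/10 s, in which the tool goes at most 50 mm and 8.59 degrees, less where a joint would pass 70% of its speed; a pose out of reach is approached as far as the arm can. A call with a number of a shift or a turn outside -1 to 1 is refused whole. A call with a gripper value outside its range is refused whole. The fingers move at their own pace and stop on an object; the grip force is fixed at half the most. Time passes only in rows, so rows that do not move let the fingers close. It gives the time, the measured TCP pose, the force, the opening and the grip force at its end, in the units of the state.
- get_obs(): the state, without advancing time (a new reading comes with each control period).
- get_image(name): name is "scene" or "top" or "wrist"; returns a dict with "image" (420x560x3 uint8, blue, green, red), "z_map" (420x560 float32, mm along the optical axis (not along the pixel's ray), 0 where there is no reading), "intrinsics" (3x3 intrinsics, pixels), "eye" and "orientation" of the camera in the world; the wrist camera has in their place "mount" (4x4, takes a point from camera to tool coordinates, whose origin is the TCP and whose axes are the flange's). Camera axes: x right, y down, z forward; pixel columns grow to the right and rows downward; lengths in mm; the calibration is good to about 2 mm. A picture is of the moment at which its call begins: read the wrist's pose just before it.
- close_job(): hands the job in; it is judged then, once.
The state is a dict: "t": time; "qpos": joint angles; "qvel": joint speeds; "joint_torque": joint torques, N m; "ee_pos": TCP position; "orientation": TCP orientation; "ft_force": force on the tool from outside, world axes, zero at the start; "moment": the same for the moment, N m; "width": finger opening in mm; "grasp_force": force on a finger pad.
Only numpy, scipy, OpenCV 4.12 (cv2) and the standard library are available. Lean on these libraries where they do the work, as an engineer would, in place of code of your own. Each camera call takes 0.05 s, during which the arm holds its last target. There are 200 camera calls.

## Working session

There is one attempt and no reset: what is moved stays moved. The work goes in short steps, Python scripts to look and compute and a tool call to move; the robot and the scene stay as the last step left them, time stands still between calls to the robot, and variables do not carry over. Pictures are saved under pics/ and viewed, at most 10 in all, crops included, and the job is handed in when it is done.

Besides the shell and the picture viewer there is one more tool, called after "Emit:" by a JSON object that holds its "op" and its "data". jog_arm: Moves the arm, as the interface text tells. Its arguments: {"type":"object","properties":{"commands":{"type":"array","items":{"type":"array"}}},"required":["commands"]}

```bash
mkdir -p pics; ls; python3 - <<'E'
from workcell import get_obs,get_image,pinch_z
import cv2,numpy as np
print(pinch_z,{k:np.round(v,3) for k,v in get_obs().items()})
for n in("top","scene"):
    d=get_image(n);cv2.imwrite(f"pics/{n}0.png",d["image"])
    np.savez(f"pics/{n}0.npz",**{k:np.array(v) for k,v in d.items()})
    print(n,d["intrinsics"],d["eye"],d["orientation"])
E
```

```text
pics
18.700000000000003 {'t': np.float64(0.0), 'qpos': array([ 1.216,  0.424,  1.631, -0.   ,  1.089, -0.019]), 'qvel': array([-0.   ,  0.002,  0.002, -0.003, -0.001, -0.   ]), 'joint_torque': array([ 1.0000e-03, -5.4463e+01, -2.7366e+01,  6.5000e-02,  2.3000e-02,
       -0.0000e+00]), 'ee_pos': array([205.733, 589.583, 221.928]), 'orientation': array([-5.250e-01, -3.097e+00,  2.000e-03]), 'ft_force': array([-0.275,  0.719, -0.102]), 'moment': array([-0.02 ,  0.014,  0.04 ]), 'grasp_force': np.float64(0.0), 'width': np.float64(87.794)}
top [[506.27715805   0.         281.16955955]
 [  0.         506.27715805 212.63271964]
 [  0.           0.           1.        ]] [ 4.30264550e+02 -8.43461910e-01  9.07160078e+02] [-2.27465193  1.92441058 -0.18778857]
scene [[500.26693179   0.         280.32883862]
 [  0.         500.26693179 214.75907487]
 [  0.           0.           1.        ]] [ 89.44405355 274.33855343 723.07687821] [-1.31832592  2.29888872 -0.83317184]
```

View pics/top0.png

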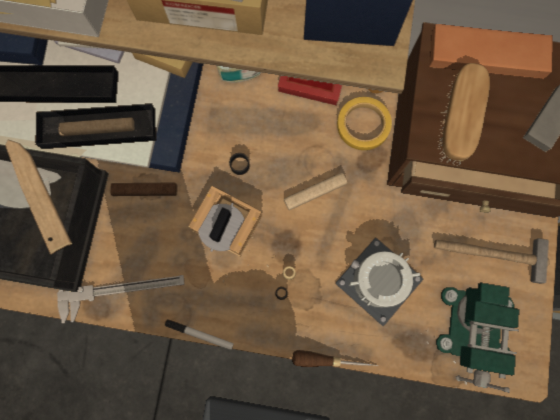

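View pics/scene0.png

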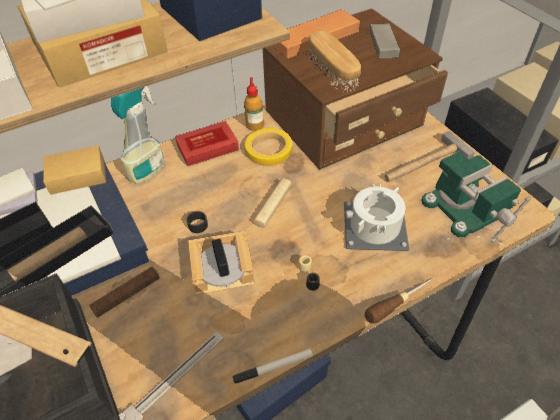

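The top view shows the keeper at about (225,222) with its open end toward the lower left, and the pot at (385,280). The rings are at (289,272) and (281,294), and the loupe is at (239,162). Next I'll enlarge the keeper and pot and measure them.

```bash
cat > h.py <<'E'
import numpy as np,cv2
from scipy.spatial.transform import Rotation as R
from workcell import get_obs,get_image,pinch_z
def load(f): return dict(np.load(f))
def cam(d,obs=None):
    if "mount" in d:
        M=np.array(d["mount"]);r=R.from_rotvec(obs["orientation"]).as_matrix()
        return r@M[:3,:3], np.array(obs["ee_pos"])+r@M[:3,3]
    o=np.array(d["orientation"]); 
    return (R.from_rotvec(o).as_matrix() if o.size==3 else o),np.array(d["eye"])
def ray(d,uv,z,obs=None):
    A,e=cam(d,obs);K=np.array(d["intrinsics"])
    uv=np.atleast_2d(uv).astype(float)
    v=np.c_[uv,np.ones(len(uv))]@np.linalg.inv(K).T@A.T
    return e+v*((z-e[2])/v[:,2])[:,None]
def proj(d,P,obs=None):
    A,e=cam(d,obs);c=(np.atleast_2d(P)-e)@A;p=c@np.array(d["intrinsics"]).T
    return p[:,:2]/p[:,2:]
def cloud(d,obs=None):
    A,e=cam(d,obs);h,w=d["z_map"].shape;u,v=np.meshgrid(np.arange(w),np.arange(h))
    c=np.dstack([u,v,np.ones_like(u)])@np.linalg.inv(d["intrinsics"]).T*d["z_map"][...,None]
    return c@A.T+e
E
python3 - <<'E'
from h import *
d=load("pics/top0.npz");im=d["image"]
a=cv2.resize(im[180:260,182:268],(400,372),interpolation=cv2.INTER_CUBIC)
b=cv2.resize(im[232:328,332:428],(372,372),interpolation=cv2.INTER_CUBIC)
cv2.imwrite("pics/crop.png",np.hstack([a,b]))
for n,uv,z in(("keeper/lid",(225,222),43),("pot",(385,278),60),("r1",(289,272),22),("r2",(281,294),22),("loupe",(239,162),22)):print(n,ray(d,uv,z)[0].round(1))
P=cloud(d)
for n,(u,v) in(("pot rim",(368,270)),("bench",(260,300)),("lid",(222,235)),("bar",(221,224))):print(n,P[v,u].round(1))
# bar: dark pixels near
hs=P[180:260,182:268]; m=(im[180:260,182:268].max(2)<60)&(hs[...,2]>55)
print(m.sum(), hs[m].mean(0)if m.any() else 0)
if m.any():
    q=hs[m][:,:2];U,S,V=np.linalg.svd(q-q.mean(0),full_matrices=False);print("bar axis",V[0],np.arctan2(V[0,1],V[0,0]),S/np.sqrt(len(q)))
E
```

```text
keeper/lid [570.2 126.   43. ]
pot [ 518.5 -156.7   60. ]
r1 [505.    2.4  22. ]
r2 [465.4   9.9  22. ]
loupe [687.  124.8  22. ]
pot rim [ 527.2 -127.4   58. ]
bench [449.7  44.9   1.1]
lid [547.3 127.3  40.1]
bar [561.4 128.   70.1]
342 [561.13330281 129.93572131  70.42644054]
bar axis [-0.9998758  -0.01576038] -3.1258316237272794 [17.01211993  9.14136003]
```

View pics/crop.png

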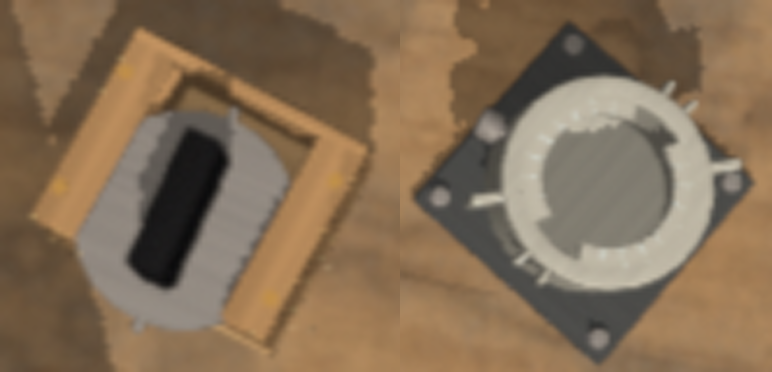

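```bash
python3 - <<'E'
from h import *
d=load("pics/top0.npz");im=d["image"]
L=lambda p:np.array(p)/[400/86,372/80]+[182,180]
Q=lambda p:(np.array(p)-[400,0])/3.875+[332,232]
ang=lambda a,b:np.degrees(np.arctan2(*(b-a)[1::-1]))
w=lambda p,z,f:ray(d,f(p),z)[0]
a,b=w((155,275),70,L),w((207,142),70,L);print("bar",(a+b)/2,ang(a,b))
a,b=w((138,323),33,L),w((233,113),33,L);print("ptr",(a+b)/2,ang(a,b),np.linalg.norm(a-b))
for p,q in(((225,320),(313,145)),((80,235),(165,85)),((34,217),(138,30)),((270,352),(368,150))):
    a,b=w(p,43,L),w(q,43,L);print("rail",a.round(1),b.round(1),ang(a,b))
# pot rim circle by mask
c=im[232:328,332:428].astype(int);m=((c.min(2)>130)).astype(np.uint8)
m=cv2.morphologyEx(m,cv2.MORPH_OPEN,np.ones((7,7),np.uint8))
k=max(cv2.findContours(m,0,1)[0],key=cv2.contourArea);(cx,cy),ax,_=cv2.fitEllipse(k)
C=ray(d,(cx+332,cy+232),60)[0];print("pot",C,ax)
for z in(30,50,58):
  for p,q in(((472,200),(738,163)),((532,269),(680,97))):
    a,b=w(p,z,Q),w(q,z,Q);print(z,"rib",((a+b)/2).round(1),ang(a,b),np.linalg.norm(a-b))
P=cloud(d)[232:328,332:428];r=np.hypot(P[...,0]-C[0],P[...,1]-C[1])
for p in((472,200),(738,163),(532,269),(680,97),(490,122)):
    u=(Q(p)-[332,232]).round().astype(int);print(P[u[1],u[0]].round(1),r[u[1],u[0]].round(1))
E
```

```text
bar [560.09622529 127.89271265  70.        ] -10.31371588793325
ptr [562.77028131 131.15711242  33.        ] -13.35583268625061 87.18524747471204
rail [525.7 108.1  43. ] [596.1  87.8  43. ] -16.08738944936697
rail [548.1 167.3  43. ] [609.6 147.   43. ] -18.25146198376799
rail [551.9 185.5  43. ] [628.9 161.2  43. ] -17.571473877030474
rail [516.8  89.6  43. ] [597.6  67.2  43. ] -15.499840931924238
pot [ 530.22260505 -136.72360072   60.        ] (23.60456085205078, 43.66476058959961)
30 rib [ 520.2 -162.3   30. ] -72.61876226791618 119.76265923554871
30 rib [ 519.9 -163.    30. ] -32.613236411988545 102.37860821170811
50 rib [ 518.1 -158.6   50. ] -72.61876226791617 117.03196817386196
50 rib [ 517.9 -159.3   50. ] -32.61323641198854 100.04428838166993
58 rib [ 517.3 -157.2   58. ] -72.61876226791618 115.93969174918719
58 rib [ 517.1 -157.8   58. ] -32.61323641198855 99.11056044965459
[ 499.6 -102.8   56.6] 45.7
[ 534.7 -212.2   57.6] 75.6
[ 478.  -136.6   21.2] 52.3
[ 567.7 -196.7   -0.6] 70.7
[ 535.7 -104.9   53.9] 32.3
```

```bash
python3 - <<'E'
from h import *
d=load("pics/top0.npz");P=cloud(d);v=d["z_map"]>0
# heights in corridor around path from start to lid
a=np.array([206,590]);b=np.array([561,130]);t=(b-a)/np.linalg.norm(b-a)
for box,m in(("path",None),("lid-pot",None)):
    if box!="path":a,b=np.array([500,130]),np.array([517,-158]);t=(b-a)/np.linalg.norm(b-a)
    q=P[...,:2]-a;s=q@t;n=abs(q@[-t[1],t[0]]);k=v&(n<130)&(s>0)&(s<np.linalg.norm(b-a)+80)
    z=P[k];i=z[:,2].argsort()[-3:];print(box,z[i].round())
print(np.round(get_image("wrist")["mount"],3))
E
```

```text
path [[487. 385. 117.]
 [489. 383. 117.]
 [486. 382. 118.]]
lid-pot [[579. 126.  73.]
 [543. 131.  73.]
 [584. 122.  73.]]
[[-1.0000e-03 -9.5600e-01 -2.9500e-01  8.1633e+01]
 [ 1.0000e+00 -1.0000e-03  0.0000e+00 -5.5900e-01]
 [-0.0000e+00 -2.9500e-01  9.5600e-01 -1.6208e+02]
 [ 0.0000e+00  0.0000e+00  0.0000e+00  1.0000e+00]]
```

Emit:
{"op": "jog_arm", "data": {"commands": [[1,[-0.37,-0.24,0],[0,0,0]],[1,[-0.37,-0.24,0],[0,0,0]],[1,[-0.37,-0.24,0],[0,0,0]],[1,[-0.37,-0.24,0],[0,0,0]],[1,[-0.37,-0.24,0],[0,0,0]],[1,[-0.37,-0.24,0],[0,0,0]],[1,[-0.37,-0.24,0],[0,0,0]],[1,[-0.37,-0.24,0],[0,0,0]],[1,[-0.37,-0.24,0],[0,0,0]],[1,[-0.37,-0.24,0],[0,0,0]]]}}

```text
t: 1.15
ee_pos: [476.9, 239.9, 222.6]
orientation: [-0.525, -3.097, 0.0]
ft_force: [1.4, -0.3, 0.4]
width: 88.2
grasp_force: 0.0
```

Emit:
{"op": "jog_arm", "data": {"commands": [[1,[-0.38,-0.25,0],[0,0,0]],[1,[-0.38,-0.25,0],[0,0,0]],[1,[-0.38,-0.25,0],[0,0,0]],[1,[0,0,0],[0,0,-0.16]],[1,[0,0,0],[0,0,0]]]}}

```text
t: 1.65
ee_pos: [559.5, 131.9, 222.3]
orientation: [-0.331, -3.123, 0.0]
ft_force: [0.3, 0.3, -0.1]
width: 88.0
grasp_force: 0.0
```

```bash
python3 - <<'E'
from h import *
o=get_obs();d=get_image("wrist");cv2.imwrite("pics/w1.png",d["image"])
np.savez("pics/w1.npz",ee_pos=o["ee_pos"],ori=o["orientation"],**{k:np.array(v) for k,v in d.items()})
print(o["ee_pos"],o["orientation"],o["qpos"])
P=cloud(d,o);im=d["image"]
m=(im.max(2)<70)&(P[...,2]>60)&(P[...,2]<80)&(np.hypot(P[...,0]-561,P[...,1]-130)<40)
q=P[m][:,:2];(c,s,a)=cv2.minAreaRect(q.astype(np.float32));print("bar",m.sum(),c,s,a,P[m][:,2].mean())
print("disc z",np.median(P[(abs(P[...,2]-36)<5)][:,2]))
E
```

```text
[559.46655712 131.90404046 222.26502708] [-3.31307358e-01 -3.12338305e+00  2.23636142e-04] [ 2.10792718e-01  3.50777230e-01  1.74292188e+00  9.06555345e-05
  1.04859105e+00 -1.14869270e+00]
bar 1033 (561.7543334960938, 132.3615264892578) (14.885948181152344, 54.602943420410156) 76.54182434082031 69.63068297457359
disc z 36.02351375290834
```

View pics/w1.png

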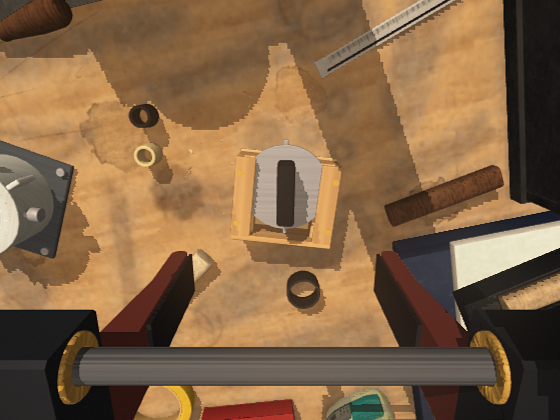

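The wrist view shows the lid in the keeper at about (286,190), bar upright in the image and the rings well clear. I'll get the keeper axis from the depth map.

```bash
python3 - <<'E'
from h import *
d=load("pics/w1.npz");o=dict(ee_pos=d["ee_pos"],orientation=d["ori"]);P=cloud(d,o);im=d["image"]
near=(np.hypot(P[...,0]-566,P[...,1]-130)<85)&(im[...,2].astype(int)-im[...,0]>50)
m=near&(abs(P[...,2]-43)<3);m=cv2.morphologyEx(m.astype(np.uint8),cv2.MORPH_OPEN,np.ones((5,5)))>0
q=P[m][:,:2].astype(np.float32);print(m.sum(),cv2.minAreaRect(q))
n,l=cv2.connectedComponents(m.astype(np.uint8))
for i in range(1,n):
    k=P[l==i][:,:2].astype(np.float32)
    if len(k)>200:print(len(k),cv2.minAreaRect(k))
E
```

```text
3615 ((576.4072265625, 128.0430908203125), (100.01051330566406, 83.23646545410156), 71.5440444946289)
3615 ((576.4072265625, 128.0430908203125), (100.01051330566406, 83.23646545410156), 71.5440444946289)
```

Emit:
{"op": "jog_arm", "data": {"commands": [[1,[-0.021,0.009,0.3],[0,0,0.033]],[1,[0,0,0.4],[0,0,0]],[1,[0,0,0.3],[0,0,0]],[1,[0,0,0],[0,0,0]]]}}

```text
t: 2.1
ee_pos: [557.7, 134.0, 119.0]
orientation: [-0.371, -3.112, 0.004]
ft_force: [-1.0, 0.3, -0.1]
width: 87.3
grasp_force: 0.0
```

```bash
python3 - <<'E'
from h import *
o=get_obs();print(o["ee_pos"],o["orientation"],o["qvel"].round(3))
E
```

```text
[557.65498765 133.99669404 118.98384017] [-0.37053001 -3.11208475  0.00392558] [-0.004 -0.059 -0.056  0.001  0.059 -0.01 ]
```

Emit:
{"op": "jog_arm", "data": {"commands": [[1,[0,0,0],[0,0,0]]]}}

```text
t: 2.2
ee_pos: [560.9, 134.4, 122.9]
orientation: [-0.37, -3.119, 0.0]
ft_force: [0.2, 0.0, 0.5]
width: 87.6
grasp_force: 0.0
```

Emit:
{"op": "jog_arm", "data": {"commands": [[0,[-0.01,-0.015,0.3],[0,0,0]],[0,[0,0,0.3],[0,0,0]],[0,[0,0,0.15],[0,0,0]],[0,[0,0,0],[0,0,0]],[0,[0,0,0],[0,0,0]]]}}

```text
t: 2.7
ee_pos: [562.9, 132.3, 49.0]
orientation: [0.37, 3.118, 0.001]
ft_force: [-0.3, 1.0, -0.5]
width: 51.5
grasp_force: 0.0
```

Emit:
{"op": "jog_arm", "data": {"commands": [[-1,[0,0,0.02],[0,0,0]],[-1,[0,0,0],[0,0,0]],[-1,[0,0,0],[0,0,0]],[-1,[0,0,0],[0,0,0]],[-1,[0,0,0],[0,0,0]],[-1,[0,0,0],[0,0,0]]]}}

```text
t: 3.3
ee_pos: [562.2, 132.0, 46.1]
orientation: [0.37, 3.119, 0.0]
ft_force: [-0.6, -0.5, 4.2]
width: 16.1
grasp_force: 30.0
```

Emit:
{"op": "jog_arm", "data": {"commands": [[-1,[0.05,0.004,-0.01],[0,0,0]],[-1,[0.1,0.009,0],[0,0,0]],[-1,[0.1,0.009,0],[0,0,0]],[-1,[0,0,0],[0,0,0]]]}}

```text
t: 3.7
ee_pos: [536.0, 140.3, 46.3]
orientation: [-0.368, -3.118, 0.001]
ft_force: [0.8, -0.8, -1.9]
width: 15.8
grasp_force: 30.0
```

Emit:
{"op": "jog_arm", "data": {"commands": [[-1,[0.11,0.01,0],[0,0,0]],[-1,[0.12,0.01,0],[0,0,0]],[-1,[0.12,0.01,0],[0,0,0]],[-1,[0.1,0.009,0],[0,0,0]],[-1,[0,0,0],[0,0,0]],[-1,[0,0,0],[0,0,0]]]}}

```text
t: 4.3
ee_pos: [495.4, 154.5, 46.8]
orientation: [0.369, 3.119, 0.0]
ft_force: [1.0, -0.1, -1.8]
width: 15.7
grasp_force: 30.0
```

```bash
python3 - <<'E'
from h import *
from scipy.optimize import least_squares
for n in("top","scene"):
    d=load(f"pics/{n}0.npz");im=d["image"];C=np.array([517.5,-158])
    g=cv2.GaussianBlur(cv2.resize(im,None,fx=4,fy=4,interpolation=cv2.INTER_CUBIC).min(2),(0,0),2).astype(float)
    for it in range(4):
        # radial edge profile on z=60 plane
        pts=[];rr=np.arange(38,52,.25)
        for t in np.radians(np.arange(0,360,4)):
            W=np.c_[C[0]+rr*np.cos(t),C[1]+rr*np.sin(t),np.full(len(rr),60)]
            uv=(proj(d,W)+.5)*4-.5
            v=cv2.remap(g.astype(np.float32),uv[:,:1].astype(np.float32),uv[:,1:].astype(np.float32),1)[:,0]
            dv=np.gradient(v);i=dv.argmin()
            if dv[i]<-2 and 0<i<len(rr)-1:pts.append(W[i,:2])
        pts=np.array(pts)
        s=least_squares(lambda p:np.hypot(*(pts-p[:2]).T)-p[2],[*C,46],loss="soft_l1",f_scale=.7)
        C=s.x[:2]
    print(n,s.x.round(2),len(pts),np.median(abs(s.fun)).round(2))
E
```

```text
top [ 517.71 -157.01   45.46] 86 0.21
scene [ 517.02 -157.98   45.56] 83 0.28
```

Emit:
{"op": "jog_arm", "data": {"commands": [[-1,[0,0,-0.3],[0,0,0]],[-1,[0,0,-0.4],[0,0,0]],[-1,[0,0,-0.35],[0,0,0.14]],[-1,[0,0,0],[0,0,0.142]],[-1,[0,0,0],[0,0,0.142]],[-1,[0,0,0],[0,0,0]],[-1,[0,0,0],[0,0,0]]]}}

```text
t: 5.0
ee_pos: [495.5, 154.1, 151.6]
orientation: [0.878, 3.016, -0.0]
ft_force: [0.4, 0.2, -2.9]
width: 16.2
grasp_force: 30.0
```

Emit:
{"op": "jog_arm", "data": {"commands": [[-1,[-0.232,-0.314,0],[0,0,0]],[-1,[-0.232,-0.314,0],[0,0,0]],[-1,[-0.232,-0.314,0],[0,0,0]],[-1,[-0.232,-0.314,0],[0,0,0]],[-1,[-0.232,-0.314,0],[0,0,0]],[-1,[-0.232,-0.314,0],[0,0,0]],[-1,[-0.232,-0.314,0],[0,0,0]],[-1,[-0.232,-0.314,0],[0,0,0]],[-1,[0,0,0],[0,0,0]],[-1,[0,0,0],[0,0,0]]]}}

```text
t: 6.0
ee_pos: [516.0, -158.0, 151.2]
orientation: [-0.882, -3.014, -0.0]
ft_force: [-0.6, 0.5, -2.1]
width: 15.8
grasp_force: 30.0
```

```bash
python3 - <<'E'
from h import *
o=get_obs();print(o["ee_pos"].round(1),o["orientation"].round(3),o["qpos"].round(2))
d=get_image("wrist");s=get_image("scene")["image"][130:290,290:470]
cv2.imwrite("pics/w2.png",np.hstack([cv2.resize(d["image"],(480,360)),cv2.resize(s,(320,360))]))
P=cloud(d,o);im=d["image"]
m=(im.max(2)<75)&(abs(P[...,2]-o["ee_pos"][2]-24)<6)&(np.hypot(P[...,0]-o["ee_pos"][0],P[...,1]-o["ee_pos"][1])<40)
m2=(abs(P[...,2]-o["ee_pos"][2]+10)<4)&(np.hypot(P[...,0]-o["ee_pos"][0],P[...,1]-o["ee_pos"][1])<60)
print(m.sum(),m2.sum())
if m2.sum()>50:print("disc",cv2.minEnclosingCircle(P[m2][:,:2].astype(np.float32)),P[m2].mean(0))
E
```

```text
[ 516.  -158.   151.2] [-0.882 -3.014 -0.   ] [-0.32  0.4   1.87  0.    0.87 -1.32]
4371 10849
disc ((514.5264282226562, -156.8899383544922), 44.29084014892578) [ 504.19995169 -151.45589871  141.06927364]
```

View pics/w2.png

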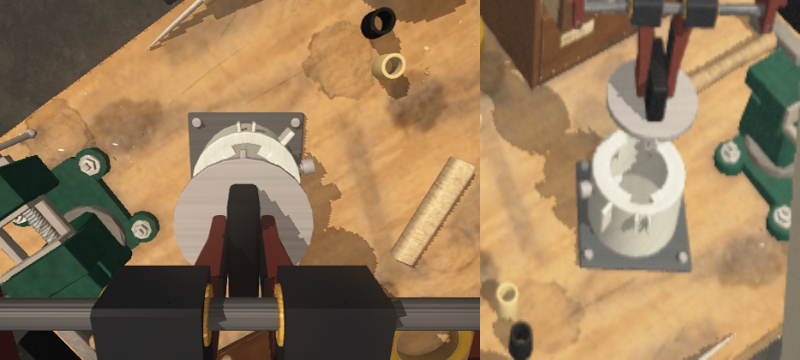

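Lid is level over the pot. Its pointer at (243,155) is nearly in line with the keyway rib pair at (240/253,128). I'll check the yaw numerically with an enlarged crop.

```bash
python3 - <<'E'
from h import *
o=get_obs();d=get_image("wrist");im=d["image"]
np.savez("pics/w3.npz",ee_pos=o["ee_pos"],ori=o["orientation"],**{k:np.array(v) for k,v in d.items()})
print(o["ee_pos"].round(1))
cv2.imwrite("pics/w3.png",cv2.resize(im[120:220,210:370],None,fx=5,fy=5,interpolation=cv2.INTER_CUBIC))
E
```

```text
[ 515.9 -156.5  151.2]
```

View pics/w3.png

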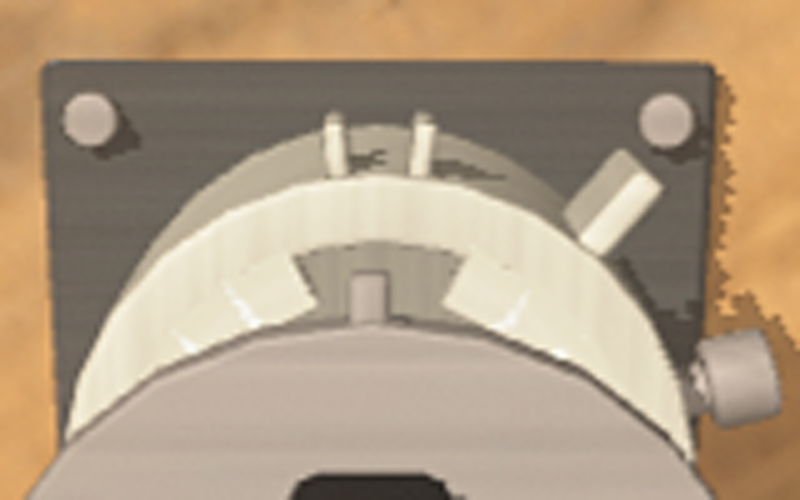

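The crop shows the lid pointer at (369,272)-(369,320), the keyway slot centred at x≈380, and the rib pair at 335/424. I'll get the relative offset and yaw from this one view.

```bash
python3 - <<'E'
from h import *
from scipy.optimize import least_squares
d=load("pics/w3.npz");o=dict(ee_pos=d["ee_pos"],orientation=d["ori"])
w=lambda p,z:ray(d,np.atleast_2d(p)/5+[209.6,119.6],z,o)[:,:2]
def fit(q,R,c):return least_squares(lambda p:np.hypot(*(q-p).T)-R,c,loss="soft_l1").x
r=w([(75,410),(120,310),(160,250),(250,200),(378,178),(500,200),(600,262),(650,335)],60);C=fit(r,46,[517,-157])
zt=o["ee_pos"][2]-10
e=w([(30,490),(155,378),(240,340),(300,328),(430,328),(500,340),(585,375),(690,465)],zt);D=fit(e,42,o["ee_pos"][:2])
print("pot",C,"lid",D,np.hypot(*(r-C).T)-46,np.hypot(*(e-D).T)-42)
A=lambda v:np.degrees(np.arctan2(v[1],v[0]))
for c in(C,np.array([517.4,-157.5])):
    print("key",[A(c-w(p,z)[0]) for p,z in(((380,255),60),((380,302),60),((379,170),58),((379,115),50))])
print("ptr",[A(D-w(p,zt-2)[0]) for p in((369,272),(369,320))],"half rib",A(w((600,250),58)[0]-C), "tool",A(R.from_rotvec(o["orientation"]).as_matrix()[:,0]))
E
```

```text
pot [ 518.40465167 -157.7811821 ] lid [ 515.8378096  -157.35165223] [-0.98245915 -0.62466476  0.97471819  0.3772224  -0.08184907  0.04830917
  0.0789649  -0.93598175] [-0.17548754  0.00463145  0.16706295 -0.00642011 -0.16741807  0.12766106
  0.19309297 -0.27098324]
key [np.float64(-33.02370485350358), np.float64(-33.14002781609469), np.float64(-32.74301884833182), np.float64(-32.75272775000971)]
key [np.float64(-33.54551936550687), np.float64(-33.79199702658401), np.float64(-33.12756039982467), np.float64(-33.08905806191828)]
ptr [np.float64(-32.405591279816385), np.float64(-32.380958914558256)] half rib 106.28073326402878 tool 147.4710695632054
```

Emit:
{"op": "jog_arm", "data": {"commands": [[-1,[-0.018,0.008,0.2],[0,0,0.01]],[-1,[0,0,0.25],[0,0,0]],[-1,[0,0,0.1],[0,0,0]],[-1,[0,0,0],[0,0,0]],[-1,[0,0,0],[0,0,0]]]}}

```text
t: 6.65
ee_pos: [518.6, -157.2, 97.1]
orientation: [0.892, 3.012, 0.0]
ft_force: [-0.1, -0.4, -1.3]
width: 15.9
grasp_force: 30.0
```

Emit:
{"op": "jog_arm", "data": {"commands": [[-1,[0,0,0.04],[0,0,0]],[-1,[0,0,0.04],[0,0,0]],[-1,[0,0,0.03],[0,0,0]],[-1,[0,0,0],[0,0,0]],[-1,[0,0,0],[0,0,0]]]}}

```text
t: 7.15
ee_pos: [518.2, -157.8, 85.6]
orientation: [-0.894, -3.012, 0.0]
ft_force: [-0.3, 0.2, -2.7]
width: 16.1
grasp_force: 30.0
```

Emit:
{"op": "jog_arm", "data": {"commands": [[-1,[0,0,0.03],[0,0,0]],[-1,[0,0,0.03],[0,0,0]],[-1,[0,0,0.025],[0,0,0]],[-1,[0,0,0],[0,0,0]],[-1,[0,0,0],[0,0,0]]]}}

```text
t: 7.65
ee_pos: [518.3, -157.7, 77.1]
orientation: [-0.894, -3.012, 0.0]
ft_force: [0.0, -0.6, -2.0]
width: 16.0
grasp_force: 30.0
```

Emit:
{"op": "jog_arm", "data": {"commands": [[-1,[0,0,0.01],[0,0,0]],[-1,[0,0,0.005],[0,0,0]],[-1,[0,0,0],[0,0,0]],[-1,[0,0,0],[0,0,0]]]}}

```text
t: 8.05
ee_pos: [518.4, -157.8, 76.1]
orientation: [0.894, 3.011, -0.0]
ft_force: [-1.1, -0.3, 4.2]
width: 16.0
grasp_force: 30.0
```

Emit:
{"op": "jog_arm", "data": {"commands": [[-1,[0,0,0],[0,0,0.08]],[-1,[0,0,0],[0,0,0.08]],[-1,[0,0,0],[0,0,0.08]],[-1,[0,0,0],[0,0,0.08]],[-1,[0,0,0],[0,0,0.08]],[-1,[0,0,0],[0,0,0.08]],[-1,[0,0,0],[0,0,0]],[-1,[0,0,0],[0,0,0]]]}}

```text
t: 8.85
ee_pos: [518.8, -157.3, 76.0]
orientation: [1.44, 2.791, 0.001]
ft_force: [1.3, 4.1, 4.6]
width: 15.8
grasp_force: 30.0
```

Emit:
{"op": "jog_arm", "data": {"commands": [[-1,[0,0,0],[0,0,0.08]],[-1,[0,0,0],[0,0,0.08]],[-1,[0,0,0],[0,0,0.08]],[-1,[0,0,0],[0,0,0.08]],[-1,[0,0,0],[0,0,0.08]],[-1,[0,0,0],[0,0,0]],[-1,[0,0,0],[0,0,0]],[-1,[0,0,0],[0,0,0]]]}}

```text
t: 9.65
ee_pos: [518.7, -157.4, 76.0]
orientation: [1.859, 2.532, 0.001]
ft_force: [0.2, 3.5, 5.0]
width: 15.7
grasp_force: 30.0
```

```bash
python3 - <<'E'
from h import *
o=get_obs();d=get_image("wrist");im=d["image"]
np.savez("pics/w4.npz",ee_pos=o["ee_pos"],ori=o["orientation"],**{k:np.array(v) for k,v in d.items()})
x=R.from_rotvec(o["orientation"]).as_matrix()[:,0]
print(o["ee_pos"].round(1),np.degrees(np.arctan2(x[1],x[0]))-180,o["moment"],o["ft_force"],o["width"])
p=proj(d,[[518,-157.7,60]],o)[0].astype(int);print(p)
cv2.imwrite("pics/w4.png",cv2.resize(im[110:260,180:380],None,fx=4,fy=4,interpolation=cv2.INTER_CUBIC))
E
```

```text
[ 518.7 -157.4   76. ] -72.5848895676429 [0.89252809 0.0895308  0.047785  ] [0.16636838 3.54521185 5.03536178] 15.688494793189165
[283 258]
```

View pics/w4.png

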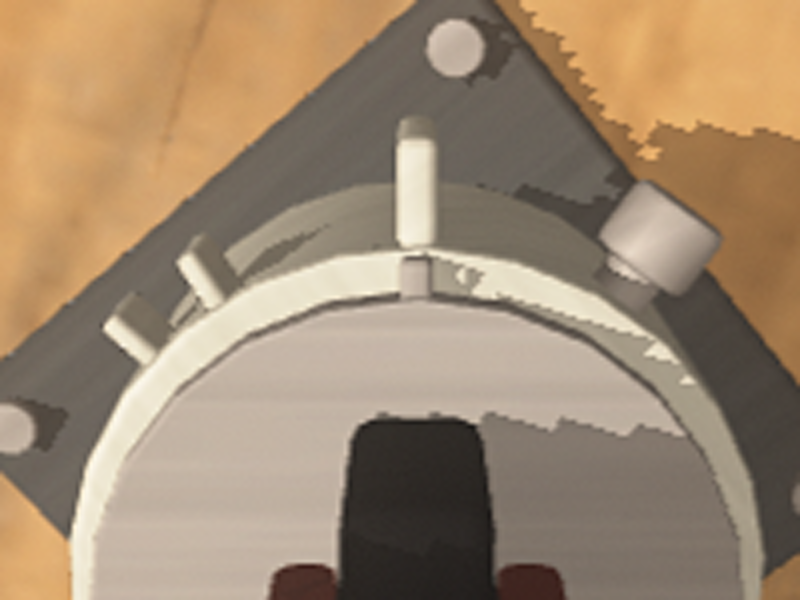

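The pointer at (416,278) lines up with the long rib at (416,190). The disc sits on the rim and the grip is firm, so I'm handing it in.

```bash
python3 -c "
from workcell import close_job
print(close_job())"
```

```text
the job is handed in; nothing more can be done
None
```

The lid is fully down in the pot and turned clockwise about 40° to the long halfway ribs, well short of the catch's click angle. It is still gripped there, the rings and loupe were kept clear of, and the job was handed in at about 10 s; no verdict was returned.

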